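# Find the lid that rocks and clip it down

## Task

One of the four lids on the parts tubs is not clipped down: press lightly near the edge of the lids, one after another, until one rocks under your fingertip. Then push the button in the middle of that lid right in, so that the lid sits flat on its seat, and take your hand away. Leave the buttons of the sound lids alone, lift no lid, and do not disturb the things standing around.

Things in the scene. Friction and masses are not known exactly. Their poses are not given: they have to be found in the camera images.
- lid_1_top (a point): Centre of the top face of a round grey plastic lid, 92 mm across, 8 mm thick, one of four alike, each lying loose in the mouth of a round grey tub. A 26 mm hole in its middle lets the tub's steel latch button stand up through it. Its z axis is square to the lid. Tubs: 106 mm across, rim 91 mm high, fixed to the bench, seen on the bench in a loose row.
- lid_2_top (a point): As lid 1, on another tub. Top faces lie 93 to 96 mm over the bench: the seats differ a little, so neither height nor number tells which lid is loose, and any of the four may be.
- lid_3_top (a point): As lid 1, on another tub. A sound (clipped) lid lies on a solid seat all round and does not give when pressed.
- lid_4_top (a point): As lid 1, on another tub. The loose lid, whichever it is, lies level on a 36 mm wide collar in its middle: 1 to 2 N near the edge tips that edge down about 3 mm (0.1 rad) until it meets the seat; let go, it falls back level. Seated, it lies 3 mm lower than it was found.
- latch_a (a joint): How far the latch button of one tub is pushed in, m: 0 as found, 0.005 right in. Button: steel, 20 mm across, in the middle of the lid, its top 8 mm above the lid's top face. The letter does not tell which tub it belongs to.
- latch_b (a joint): As latch a, of another tub. A button slides straight down against about 15 N (press with some 20 N) and stays where it is left; it has no spring.
- latch_c (a joint): As latch a, of another tub. Pushing in the button of the loose lid lowers the collar, so that the lid sinks 3 mm onto its solid seat; the last 2 mm take the button to its stop.
- latch_d (a joint): As latch a, of another tub. Pushing in the button of a sound lid would unclip it: a touch is harmless, a push is not.
- roll_mid (a point): centre (half-way up) of a bystander: bearing wrapped in brown paper, upright cylinder 52 mm across, 55 mm high, standing loose on the bench
- bearing_mid (a point): centre (half-way up) of a bystander: bare steel ball bearing lying flat on the bench, 62 mm across, 16 mm high, loose
- carton_mid (a point): centre (half-way up) of a bystander: small cardboard carton 60 x 80 mm, 45 mm high, standing loose on the bench
Not all that is in view belongs to the job. What is shaped like the part that bears lid_1_top but red or turquoise is not meant.

How it is judged:
By the outcome, as a careful person would: the job done as asked, in the order asked, and still so for the second after the job is handed in, with the robot touching nothing.
It also fails if it takes over 58 s, if anything falls off the work surface, if the arm or the gripper's body presses on something with over 40 N, if the wrist force passes 120 N, or if a joint passes its speed limit or range.

## Robot

A 6-joint arm with a two-finger parallel gripper is mounted at the origin on the work surface. World frame = base frame: x ahead of the robot, y to its left, z up, the work surface at z = 0. Lengths are in m, angles in degrees, forces in N, time in s.
With the tool pointing down it reaches from about 0.375 to 0.9 m from the base axis. Payload 3.1 kg.
Tool frame: the origin (TCP) lies at the very end of the fingers, on their centre line; the grasp point (between the pads) lies 19 mm behind it; z points along the fingers, y is the line along which they close (so a half turn about z gives the same grasp; the last joint's range is limited). The gripper opens to 87 mm and grips with 3 to 60 N. Pads are 19 mm wide; open, the fingers measure 117 mm over their backs; the gripper's body (75 mm by 190 mm) begins 51 mm behind the grasp point.
Start: joints at [58.413, 30.224, 82.088, -0, 67.689, -10.227], TCP at [0.228, 0.582, 0.223] pointing down, gripper open.
Joint ranges: [-176.69, 176.69], [-43.24, 126.21], [12.49, 139.97], [-82, 262], [0, 151.66], [-163.58, 163.58]. Speed limits (degrees/s): [159.86, 159.86, 180, 180, 180, 180].

## Interface

Orientations are given as a 3x3 rotation matrix whose columns are the frame's x, y, z axes.
In Python, from rig import bot, imaging gives the robot as it stands.
- The arm moves only by the tool drive_tool, never from a script. Its argument "deltas" is text: rows parted by semicolons, each of 5 numbers parted by spaces: the finger opening in mm, from 0 to 87, then the shift along the world's x, y, z in mm, then the turn about the world's z in rad. In form: jaw dx dy dz twist; .... A call has 1 to 12 rows; each row is the pose to reach, as a shift and turn from the pose commanded when the call began; what a row does not reach only later rows make up. A row lasts 1/10 s, in which the tool goes at most 50 mm and 8.59 degrees, less where a joint would pass 70% of its speed; a pose out of reach is approached as far as the arm can. A call with a gripper value outside its range is refused whole. The fingers move at their own pace and stop on an object; the grip force is fixed at half the most. Time passes only in rows, so rows that repeat a pose let the fingers close. It gives the time, the measured TCP pose, the force, the opening and the grip force at its end, in the units of the state.
- bot.read_state(): the state, without advancing time (a new reading comes with each control period).
- imaging.capture(name): name is "side" or "top"; returns the picture (384x512x3 uint8, red, green, blue); there is no depth.
- imaging.camera_model(name): a dict with "fx", "fy", "cx", "cy" (pixels), "T" (4x4, takes a point from camera to world coordinates). Camera axes: x right, y down, z forward; pixel columns grow to the right and rows downward; lengths in m; the calibration is good to about 2 mm. A picture is of the moment at which its call begins. camera_model takes no time and is no camera call.
- bot.hand_in(): hands the job in; it is judged then, once.
The state is a dict: "time_s": time; "joint_positions": joint angles; "qvel": joint speeds; "tau": joint torques, N m; "position": TCP position; "tcp_rot": TCP orientation; "force": force on the tool from outside, world axes, zero at the start; "moment": the same for the moment, N m; "opening": opening from 0.0 (shut) to 1.0 (fully open); "grasp_force": force on a finger pad.
Only numpy, scipy, OpenCV 4.12 (cv2) and the standard library are available. Lean on these libraries where they do the work, as an engineer would, in place of code of your own. Each camera call takes 0.05 s, during which the arm holds its last target. There are 200 camera calls.

## Working session

There is one attempt and no reset: what is moved stays moved. The work goes in short steps, Python scripts to look and compute and a tool call to move; the robot and the scene stay as the last step left them, time stands still between calls to the robot, and variables do not carry over. Pictures are saved under pics/ and viewed, at most 10 in all, crops included, and the job is handed in when it is done.

Besides the shell and the picture viewer there is one more tool, called as name(argument=value, ...), one argument or row to a line, values as JSON. drive_tool: Moves the arm, as the interface text tells. Its arguments: {"type":"object","properties":{"deltas":{"type":"string"}},"required":["deltas"]}

```bash
mkdir -p pics; ls; python3 - <<'E'
from rig import bot, imaging
import cv2,numpy as np
for n in("top","side"):
    im=imaging.capture(n); cv2.imwrite(f"pics/{n}0.png",im[:,:,::-1])
    m=imaging.camera_model(n); print(n,m["fx"],m["cx"],m["cy"],np.round(m["T"],3).tolist())
s=bot.read_state();print(s["time_s"],s["position"],np.round(s["tcp_rot"],2).tolist(),s["force"],s["opening"])
E
```

```text
pics
top 347.5781560641378 256.3916088749636 189.86674838677223 [[0.028, -0.994, 0.103, 0.433], [-0.999, -0.031, -0.034, 0.015], [0.037, -0.102, -0.994, 1.057], [0.0, 0.0, 0.0, 1.0]]
side 349.3004312061538 252.19248555071678 194.38950425311575 [[0.995, -0.052, 0.08, 0.48], [-0.095, -0.615, 0.783, -0.751], [0.008, -0.787, -0.617, 0.664], [0.0, 0.0, 0.0, 1.0]]
0.1 [0.22724351 0.5814985  0.22164057] [[-0.93, 0.36, -0.0], [0.36, 0.93, -0.0], [0.0, -0.0, -1.0]] [ 0.02466779 -0.99520286  0.16722103] 1.0012516450870586
```

View pics/top0.png

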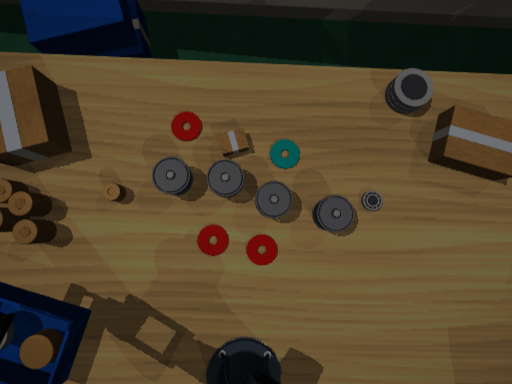

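View pics/side0.png

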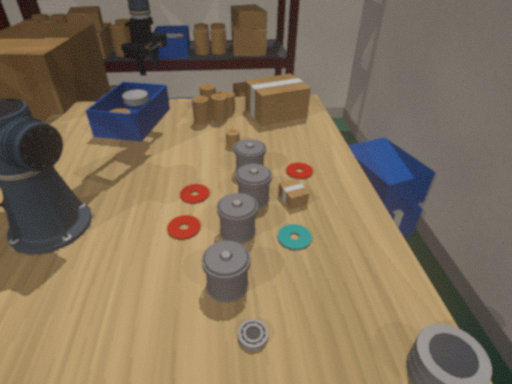

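The top picture shows four grey tubs with lids and buttons at about (172,176), (226,178), (274,199) and (334,214). The red discs at (187,126), (213,240) and (262,250) and the turquoise one at (285,153) lie on the bench and are decoys. The bystanders are the roll at (115,192), the carton at (235,141) and the bearing at (372,201). The side view shows the same four tubs, with buttons near (250,146), (253,170), (237,203) and (226,253).

```bash
cat > h.py <<'E'
import cv2,numpy as np
from rig import bot, imaging
def ray(n,p):
    m=imaging.camera_model(n);T=np.array(m["T"])
    d=T[:3,:3]@[(p[0]-m["cx"])/m["fx"],(p[1]-m["cy"])/m["fy"],1]
    return T[:3,3],d/np.linalg.norm(d)
def plane(n,p,z):
    o,d=ray(n,p);return o+d*(z-o[2])/d[2]
def tri(p,q):
    o1,d1=ray("top",p);o2,d2=ray("side",q)
    s,t=np.linalg.lstsq(np.c_[d1,-d2],o2-o1,rcond=None)[0]
    a,b=o1+s*d1,o2+t*d2
    return (a+b)/2,np.linalg.norm(a-b)
E
python3 - <<'E'
from h import *
def blob(im,p,r=8):  # brightest spot = button, sub-pixel
    g=cv2.cvtColor(im,cv2.COLOR_RGB2GRAY).astype(float)
    c=g[p[1]-r:p[1]+r+1,p[0]-r:p[0]+r+1];b=np.median(c);w=np.clip(c-b-12,0,None)
    yy,xx=np.mgrid[-r:r+1,-r:r+1];return p[0]+(w*xx).sum()/w.sum(),p[1]+(w*yy).sum()/w.sum()
t=imaging.capture("top");s=imaging.capture("side")
T=[(171,175),(226,178),(274,199),(336,213)];S=[(250,144),(253,169),(237,202),(226,253)]
for a,b in zip(T,S):
    p=blob(t,a,6);q=blob(s,b,5);X,e=tri(p,q);print(np.round(p,1),np.round(q,1),X.round(4),round(e,4),plane("top",p,.1025).round(4))
    print(plane("side",q,.1025).round(4))
# lids outline: grey mask ring, top
hsv=cv2.cvtColor(t,cv2.COLOR_RGB2HSV);m=((hsv[...,1]<60)&(hsv[...,2]>60)).astype(np.uint8)*255
for c in cv2.findContours(m,cv2.RETR_EXTERNAL,cv2.CHAIN_APPROX_NONE)[0]:
    if cv2.contourArea(c)>100: print(cv2.minEnclosingCircle(c),cv2.contourArea(c))
for n,p in dict(roll=(115,192),carton=(235,143),bearing=(372,201)).items(): print(n,plane("top",p,.03).round(3))
a=cv2.resize(t[110:240,95:395],None,fx=2.6,fy=2.6,interpolation=cv2.INTER_CUBIC)
cv2.imwrite("pics/c1.png",a[:,:,::-1])
a=cv2.resize(s[120:310,150:350],None,fx=3,fy=3,interpolation=cv2.INTER_CUBIC)
cv2.imwrite("pics/c2.png",a[:,:,::-1])
E
```

```text
[169.4 174.2] [250.3 143. ] [0.569  0.2224 0.1055] 0.0039 [0.5674 0.223  0.1025]
[0.5714 0.2281 0.1025]
[224.4 176.7] [253.6 169.5] [0.5659 0.0718 0.1052] 0.0017 [0.5654 0.072  0.1025]
[0.5672 0.076  0.1025]
[273.6 198.8] [236.6 201.5] [ 0.5092 -0.0656  0.1036] 0.0016 [ 0.5085 -0.0657  0.1025]
[ 0.5101 -0.0642  0.1025]
[336.3 213. ] [225.5 253.6] [ 0.4751 -0.2398  0.1042] 0.0013 [ 0.4745 -0.2402  0.1025]
[ 0.4757 -0.2382  0.1025]
((335.0, 212.0), 17.46434783935547) 735.5
((372.1071472167969, 200.10714721679688), 10.150116920471191) 282.0
((272.6914978027344, 197.6914825439453), 17.070011138916016) 745.5
((224.5, 177.0), 16.225080490112305) 739.0
((172.64382934570312, 175.84246826171875), 18.399059295654297) 750.5
((480.5, 138.5), 33.3542594909668) 587.0
((7.0, 110.5), 40.61105728149414) 935.0
((413.5833435058594, 86.66666412353516), 19.743059158325195) 1107.5
roll [0.52  0.393 0.03 ]
carton [0.679 0.048 0.03 ]
bearing [ 0.517 -0.368  0.03 ]
```

View pics/c1.png

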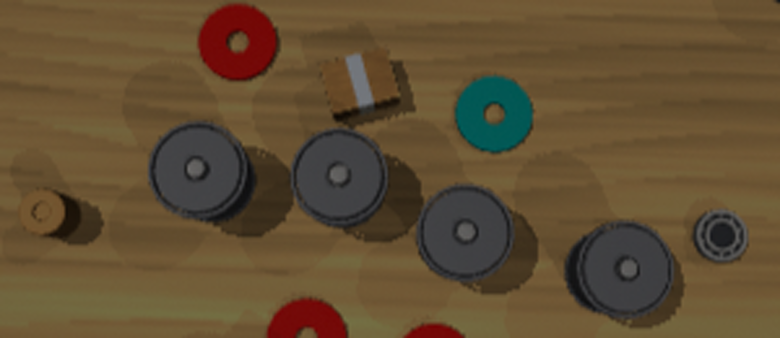

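View pics/c2.png

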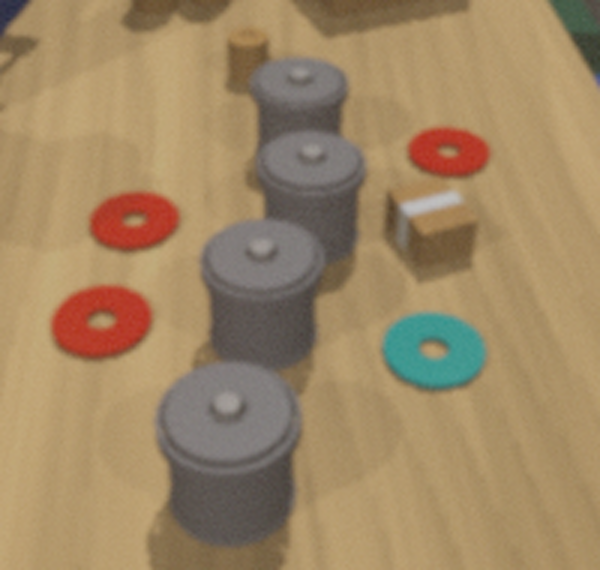

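Choice: the four grey lids on tubs, at about (0.567,0.221), (0.565,0.070), (0.509,-0.066) and (0.475,-0.240). The close crops show each with its steel button standing in the middle, and the red and turquoise discs lying on the bench. I'll press each lid with the fingers shut, 34 mm from its centre on the robot side, along the tool's x axis.

drive_tool(
  deltas="0 307 -349 -30 0;0 307 -349 -30 0;0 307 -349 -30 0;0 307 -349 -30 0;0 307 -349 -30 0;0 307 -349 -30 0;0 307 -349 -30 0;0 307 -349 -30 0;0 307 -349 -30 0;0 307 -349 -30 0;0 307 -349 -100 0;0 307 -349 -110 0",
)

```text
time_s: 1.4
position: [0.5342, 0.2323, 0.1109]
tcp_rot: [[-0.931, 0.366, -0.001], [0.366, 0.931, 0.0], [0.001, -0.0, -1.0]]
force: [-1.2, -0.4, -0.8]
opening: 0.032
grasp_force: 0.0
```

drive_tool(
  deltas="0 0 0 -8 0;0 0 0 -12 0;0 0 0 -12 0",
)

```text
time_s: 1.7
position: [0.535, 0.2337, 0.1012]
tcp_rot: [[-0.932, 0.364, 0.001], [0.364, 0.932, 0.0], [-0.001, 0.001, -1.0]]
force: [0.5, -0.2, -0.1]
opening: 0.006
grasp_force: 0.0
```

```bash
python3 - <<'E'
from h import *
s=bot.read_state();print(s["time_s"],s["position"],s["force"])
a=cv2.resize(imaging.capture("side")[90:200,190:320],None,fx=4,fy=4,interpolation=cv2.INTER_CUBIC)
b=cv2.resize(imaging.capture("top")[120:230,110:180],None,fx=4,fy=4,interpolation=cv2.INTER_CUBIC)
cv2.imwrite("pics/p1.png",np.hstack([a,b])[:,:,::-1])
E
```

```text
1.7 [0.53501108 0.23370135 0.10120661] [ 0.48181747 -0.16285972 -0.08367019]
```

View pics/p1.png

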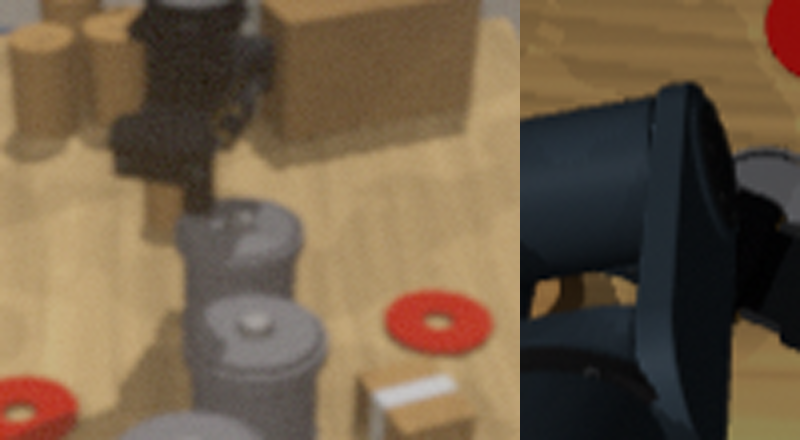

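The side view shows the fingertip at crop (200,210), over the robot-side edge of lid 1. The button is clear of it, at (245,212). I'll feel downward in small steps.

drive_tool(
  deltas="0 0 0 -4 0;0 0 0 -4 0",
)

```text
time_s: 2.0
position: [0.5348, 0.2333, 0.0972]
tcp_rot: [[-0.931, 0.364, 0.001], [0.364, 0.931, 0.0], [-0.001, 0.001, -1.0]]
force: [-0.8, -0.2, -0.2]
opening: 0.008
grasp_force: 0.0
```

drive_tool(
  deltas="0 0 0 -1 0;0 0 0 -1 0",
)

```text
time_s: 2.2
position: [0.5346, 0.2331, 0.0957]
tcp_rot: [[-0.931, 0.364, 0.0], [0.364, 0.931, 0.0], [-0.0, 0.0, -1.0]]
force: [0.9, 0.2, 0.0]
opening: 0.004
grasp_force: 0.0
```

drive_tool(
  deltas="0 0 0 -1 0;0 0 0 -1 0",
)

```text
time_s: 2.4
position: [0.5345, 0.233, 0.0944]
tcp_rot: [[-0.931, 0.364, -0.0], [0.364, 0.931, -0.0], [0.0, -0.0, -1.0]]
force: [-0.4, -0.6, -0.0]
opening: 0.001
grasp_force: 0.0
```

drive_tool(
  deltas="0 0 0 -1 0;0 0 0 -1 0",
)

```text
time_s: 2.6
position: [0.5346, 0.2331, 0.0935]
tcp_rot: [[-0.931, 0.364, -0.0], [0.364, 0.931, -0.0], [0.0, -0.0, -1.0]]
force: [0.2, 0.2, -0.5]
opening: 0.005
grasp_force: 0.0
```

drive_tool(
  deltas="0 0 0 -1 0;0 0 0 -1 0",
)

```text
time_s: 2.8
position: [0.5347, 0.2331, 0.0935]
tcp_rot: [[-0.931, 0.364, 0.0], [0.364, 0.931, -0.0], [-0.0, 0.0, -1.0]]
force: [-1.9, 0.4, 5.9]
opening: 0.003
grasp_force: 2.9
```

Lid 1 is solid: there was no force down to z=0.0935, then 6 N with no give. On to lid 2.

drive_tool(
  deltas="0 0 0 25 0;0 -2 -151 25 0;0 -2 -151 25 0;0 -2 -151 25 0;0 -2 -151 25 0;0 -2 -151 15 0;0 -2 -151 6 0;0 -2 -151 5 0;0 -2 -151 5 0",
)

```text
time_s: 3.7
position: [0.532, 0.0834, 0.0968]
tcp_rot: [[-0.932, 0.362, -0.002], [0.362, 0.932, 0.0], [0.001, -0.0, -1.0]]
force: [-0.7, -0.3, -1.1]
opening: 0.004
grasp_force: 0.0
```

drive_tool(
  deltas="0 0 0 -1 0;0 0 0 -1 0",
)

```text
time_s: 3.9
position: [0.5326, 0.0829, 0.0965]
tcp_rot: [[-0.932, 0.363, 0.0], [0.363, 0.932, 0.0], [-0.0, 0.0, -1.0]]
force: [0.7, -1.1, -0.0]
opening: 0.005
grasp_force: 0.0
```

drive_tool(
  deltas="0 0 0 -1 0;0 0 0 -1 0",
)

```text
time_s: 4.1
position: [0.5323, 0.0826, 0.0958]
tcp_rot: [[-0.931, 0.364, -0.0], [0.364, 0.931, 0.001], [0.001, 0.0, -1.0]]
force: [-1.1, 2.2, 2.8]
opening: 0.004
grasp_force: 1.6
```

drive_tool(
  deltas="0 0 0 -0.5 0;0 0 0 -0.5 0",
)

```text
time_s: 4.3
position: [0.5321, 0.0825, 0.0953]
tcp_rot: [[-0.931, 0.364, -0.001], [0.364, 0.931, 0.001], [0.001, 0.0, -1.0]]
force: [-2.0, 2.9, 4.4]
opening: 0.001
grasp_force: 2.4
```

drive_tool(
  deltas="0 0 0 0 0;0 0 0 0 0",
)

```text
time_s: 4.5
position: [0.5321, 0.0825, 0.0952]
tcp_rot: [[-0.931, 0.364, -0.001], [0.364, 0.931, 0.001], [0.001, 0.0, -1.0]]
force: [-2.6, 4.4, 5.2]
opening: 0.007
grasp_force: 2.9
```

drive_tool(
  deltas="0 0 0 -0.7 0;0 0 0 -0.7 0;0 0 0 -0.7 0",
)

```text
time_s: 4.8
position: [0.5321, 0.0825, 0.0951]
tcp_rot: [[-0.931, 0.364, -0.001], [0.364, 0.931, 0.001], [0.001, 0.0, -1.0]]
force: [-3.4, 4.1, 9.7]
opening: 0.008
grasp_force: 4.9
```

Lid 2 is solid as well, stopping at z=0.0951 with 10 N. On to lid 3, settling this time before contact.

drive_tool(
  deltas="0 0 0 25 0;0 -56 -136 25 0;0 -56 -136 25 0;0 -56 -136 25 0;0 -56 -136 25 0;0 -56 -136 12 0;0 -56 -136 4 0;0 -56 -136 4 0;0 -56 -136 4 0;0 -56 -136 4 0;0 -56 -136 4 0",
)

```text
time_s: 5.9
position: [0.477, -0.0536, 0.0986]
tcp_rot: [[-0.932, 0.363, 0.001], [0.363, 0.932, -0.0], [-0.001, -0.0, -1.0]]
force: [0.3, 0.2, -0.2]
opening: 0.005
grasp_force: 0.0
```

drive_tool(
  deltas="0 0 0 -1 0;0 0 0 -1 0;0 0 0 -1 0",
)

```text
time_s: 6.2
position: [0.4766, -0.0539, 0.0974]
tcp_rot: [[-0.931, 0.364, 0.0], [0.364, 0.931, -0.0], [-0.0, -0.0, -1.0]]
force: [0.5, -0.7, -1.1]
opening: 0.012
grasp_force: 0.0
```

drive_tool(
  deltas="0 0 0 -1 0;0 0 0 -1 0;0 0 0 -1 0",
)

```text
time_s: 6.5
position: [0.4765, -0.0539, 0.0963]
tcp_rot: [[-0.931, 0.364, -0.0], [0.364, 0.931, 0.0], [0.0, -0.0, -1.0]]
force: [0.5, 0.1, 0.2]
opening: 0.005
grasp_force: 0.0
```

drive_tool(
  deltas="0 0 0 -0.5 0;0 0 0 -0.5 0;0 0 0 -0.5 0",
)

```text
time_s: 6.8
position: [0.4766, -0.054, 0.0958]
tcp_rot: [[-0.931, 0.364, -0.0], [0.364, 0.931, 0.0], [0.0, -0.0, -1.0]]
force: [0.3, 1.1, -0.1]
opening: 0.003
grasp_force: 0.0
```

drive_tool(
  deltas="0 0 0 -0.7 0;0 0 0 -0.7 0;0 0 0 -0.7 0",
)

```text
time_s: 7.1
position: [0.4767, -0.054, 0.0954]
tcp_rot: [[-0.931, 0.364, 0.0], [0.364, 0.931, -0.0], [-0.0, -0.0, -1.0]]
force: [-1.2, 0.3, 4.4]
opening: 0.007
grasp_force: 2.0
```

drive_tool(
  deltas="0 0 0 -0.7 0;0 0 0 -0.7 0;0 0 0 -0.7 0",
)

```text
time_s: 7.4
position: [0.4767, -0.054, 0.0954]
tcp_rot: [[-0.931, 0.364, 0.001], [0.364, 0.931, -0.0], [-0.001, -0.0, -1.0]]
force: [-1.5, 1.5, 10.2]
opening: 0.004
grasp_force: 5.2
```

drive_tool(
  deltas="0 0 0 -0.7 0;0 0 0 -0.7 0;0 0 0 -0.7 0",
)

```text
time_s: 7.7
position: [0.4767, -0.054, 0.0953]
tcp_rot: [[-0.931, 0.364, 0.001], [0.364, 0.931, -0.0], [-0.001, -0.0, -1.0]]
force: [-3.4, 1.0, 15.8]
opening: 0.006
grasp_force: 8.2
```

Lid 3 is solid. Next I press lid 4, which still has to be seen to rock.

drive_tool(
  deltas="0 0 0 25 0;0 -34 -174 25 0;0 -34 -174 25 0;0 -34 -174 25 0;0 -34 -174 25 0;0 -34 -174 25 0;0 -34 -174 12 0;0 -34 -174 4 0;0 -34 -174 4 0;0 -34 -174 4 0;0 -34 -174 4 0;0 -34 -174 4 0",
)

```text
time_s: 8.9
position: [0.4428, -0.2275, 0.0979]
tcp_rot: [[-0.932, 0.364, 0.0], [0.364, 0.932, -0.0], [-0.0, -0.0, -1.0]]
force: [-1.2, -0.6, -0.0]
opening: 0.005
grasp_force: 0.0
```

drive_tool(
  deltas="0 0 0 -1 0;0 0 0 -1 0;0 0 0 -1 0",
)

```text
time_s: 9.2
position: [0.4426, -0.2279, 0.0968]
tcp_rot: [[-0.931, 0.364, 0.0], [0.364, 0.931, -0.0], [-0.0, 0.0, -1.0]]
force: [-0.8, -0.5, 0.1]
opening: 0.005
grasp_force: 0.0
```

drive_tool(
  deltas="0 0 0 -1 0;0 0 0 -1 0;0 0 0 -1 0",
)

```text
time_s: 9.5
position: [0.4427, -0.228, 0.0964]
tcp_rot: [[-0.931, 0.364, 0.0], [0.364, 0.931, -0.0], [-0.0, -0.0, -1.0]]
force: [-0.8, 0.4, 6.3]
opening: 0.001
grasp_force: 2.8
```

drive_tool(
  deltas="0 0 0 -0.7 0;0 0 0 -0.7 0;0 0 0 -0.7 0",
)

```text
time_s: 9.8
position: [0.4427, -0.228, 0.0964]
tcp_rot: [[-0.931, 0.364, 0.001], [0.364, 0.931, -0.001], [-0.001, -0.0, -1.0]]
force: [-1.2, 1.6, 11.5]
opening: 0.006
grasp_force: 5.6
```

drive_tool(
  deltas="0 0 0 -0.7 0;0 0 0 -0.7 0;0 0 0 -0.7 0",
)

```text
time_s: 10.1
position: [0.4427, -0.228, 0.0963]
tcp_rot: [[-0.931, 0.364, 0.001], [0.364, 0.931, -0.001], [-0.001, -0.0, -1.0]]
force: [-2.8, 2.6, 17.3]
opening: 0.004
grasp_force: 8.3
```

No lid has shown a clear give. A loose lid may tip below the force noise of about 0.5 N. Lid 1 was the lowest stop, so its edge may have tipped unnoticed. I'll press lid 1 again with averaged forces and pictures.

drive_tool(
  deltas="0 0 0 30 0;0 92 461 30 0;0 92 461 30 0;0 92 461 30 0;0 92 461 30 0;0 92 461 30 0;0 92 461 30 0;0 92 461 30 0;0 92 461 30 0;0 92 461 30 0;0 92 461 30 0;0 92 461 30 0",
)

```text
time_s: 11.3
position: [0.535, 0.2362, 0.1243]
tcp_rot: [[-0.933, 0.36, 0.002], [0.36, 0.933, 0.001], [-0.001, 0.001, -1.0]]
force: [-0.5, -0.9, 0.8]
opening: 0.005
grasp_force: 0.0
```

drive_tool(
  deltas="0 0 0 -20 0;0 0 0 -26 0;0 0 0 -26 0;0 0 0 -26 0;0 0 0 -26 0",
)

```text
time_s: 11.8
position: [0.5351, 0.2325, 0.099]
tcp_rot: [[-0.931, 0.365, 0.001], [0.365, 0.931, 0.0], [-0.001, 0.0, -1.0]]
force: [-0.2, -0.1, -0.6]
opening: 0.005
grasp_force: 0.0
```

```bash
cat > feel.py <<'E'
from h import *
import sys
F=[];I=[]
for i in range(10):
    I.append(imaging.capture("side").astype(float));s=bot.read_state();F.append(s["force"])
F=np.array(F);print(s["time_s"],np.round(s["position"],4),F.mean(0).round(2),F.std(0).round(2))
np.save(sys.argv[1],np.mean(I,0))
E
python3 feel.py a.npy
```

```text
12.3 [0.5346 0.2331 0.0984] [ 0.05 -0.07  0.16] [0.33 0.33 0.41]
```

drive_tool(
  deltas="0 0 0 -2 0;0 0 0 -4 0;0 0 0 -4 0",
)

```text
time_s: 12.6
position: [0.5343, 0.233, 0.0939]
tcp_rot: [[-0.931, 0.364, -0.001], [0.364, 0.931, -0.0], [0.001, -0.0, -1.0]]
force: [-0.2, -0.2, -0.1]
opening: 0.005
grasp_force: 0.0
```

```bash
python3 feel.py b.npy
```

```text
13.1 [0.5346 0.2331 0.0944] [0.1  0.03 0.09] [0.73 0.39 0.68]
```

drive_tool(
  deltas="0 0 0 -1.5 0;0 0 0 -1.5 0;0 0 0 -1.5 0",
)

```text
time_s: 13.4
position: [0.5348, 0.2331, 0.0934]
tcp_rot: [[-0.931, 0.364, 0.001], [0.364, 0.931, 0.0], [-0.001, 0.0, -1.0]]
force: [-1.0, 1.1, 5.2]
opening: 0.006
grasp_force: 2.6
```

```bash
python3 feel.py c.npy; python3 - <<'E'
from h import *
a,b,c=[np.load(f+".npy")[125:190,220:290] for f in "abc"]
d=lambda u,v:np.clip(128+4*(v-u),0,255)
o=np.hstack([a,d(a,b),d(a,c)]).astype(np.uint8)
cv2.imwrite("pics/d1.png",cv2.resize(o,None,fx=3.8,fy=3.8,interpolation=cv2.INTER_NEAREST)[:,:,::-1])
E
```

```text
13.9 [0.5348 0.2331 0.0935] [-1.21 -0.32  5.44] [0.6  0.34 0.7 ]
```

View pics/d1.png

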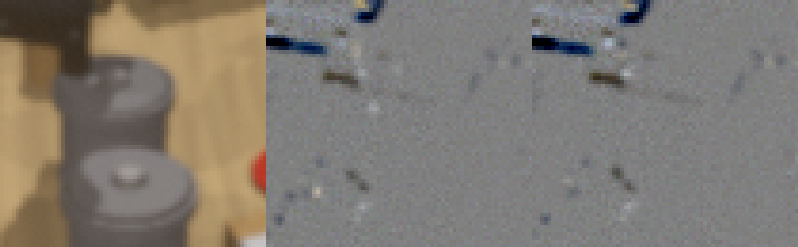

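The difference pictures show only the arm and its shadow changing, so lid 1 did not rock and is sound. I'll repeat lid 2 the same way, starting higher.

drive_tool(
  deltas="0 0 0 25 0;0 -2 -151 25 0;0 -2 -151 25 0;0 -2 -151 25 0;0 -2 -151 25 0;0 -2 -151 15 0;0 -2 -151 9 0;0 -2 -151 9 0;0 -2 -151 9 0;0 -2 -151 9 0",
)

```text
time_s: 14.9
position: [0.5326, 0.0832, 0.1017]
tcp_rot: [[-0.932, 0.362, -0.0], [0.362, 0.932, 0.0], [0.0, 0.0, -1.0]]
force: [0.7, -0.8, 0.3]
opening: 0.004
grasp_force: 0.0
```

```bash
python3 feel.py a.npy
```

```text
15.4 [0.5326 0.082  0.1019] [ 0.13  0.1  -0.17] [0.4  0.52 0.41]
```

drive_tool(
  deltas="0 0 0 -2 0;0 0 0 -4.5 0;0 0 0 -4.5 0",
)

```text
time_s: 15.7
position: [0.5323, 0.082, 0.0969]
tcp_rot: [[-0.931, 0.364, -0.001], [0.364, 0.931, 0.0], [0.001, -0.0, -1.0]]
force: [-0.2, 1.2, 0.1]
opening: 0.008
grasp_force: 0.0
```

```bash
python3 feel.py b.npy
```

```text
16.2 [0.5326 0.082  0.0974] [ 0.01 -0.06  0.08] [0.42 0.3  0.41]
```

drive_tool(
  deltas="0 0 0 -2 0;0 0 0 -2 0;0 0 0 -2 0",
)

```text
time_s: 16.5
position: [0.5323, 0.0822, 0.0955]
tcp_rot: [[-0.931, 0.364, -0.001], [0.364, 0.931, 0.0], [0.001, -0.0, -1.0]]
force: [-0.9, 1.5, 2.7]
opening: 0.006
grasp_force: 1.6
```

```bash
python3 feel.py c.npy; python3 - <<'E'
from h import *
a,b,c=[np.load(f+".npy")[140:220,215:290] for f in "abc"]
d=lambda u,v:np.clip(128+4*(v-u),0,255)
o=np.hstack([a,d(a,b),d(a,c)]).astype(np.uint8)
cv2.imwrite("pics/d2.png",cv2.resize(o,None,fx=3.5,fy=3.5,interpolation=cv2.INTER_NEAREST)[:,:,::-1])
E
```

```text
17.0 [0.5323 0.0822 0.0953] [-1.69  0.87  3.27] [0.63 0.52 0.69]
```

View pics/d2.png

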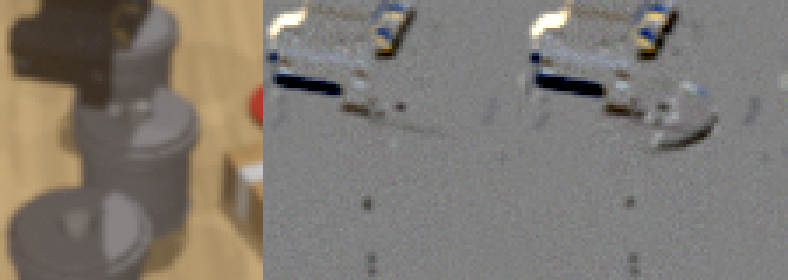

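The third panel shows lid 2's face changing brightness and its near rim shifting, so lid 2 does tip. The flat fingertip bore at its inner edge, about 24 mm out, so it only gave about 0.6 mm. I'll confirm by pressing 10 mm further out, where it should give more.

drive_tool(
  deltas="0 0 0 6 0;0 -9 4 6 0;0 -9 4 6 0;0 -9 4 2 0;0 -9 4 0 0;0 -9 4 0 0;0 -9 4 0 0",
)

```text
time_s: 17.7
position: [0.5234, 0.0861, 0.0951]
tcp_rot: [[-0.931, 0.364, -0.001], [0.364, 0.931, 0.0], [0.001, -0.0, -1.0]]
force: [-0.3, 0.4, 1.0]
opening: 0.004
grasp_force: 0.6
```

drive_tool(
  deltas="0 0 0 -0.8 0;0 0 0 -0.8 0;0 0 0 -0.8 0",
)

```text
time_s: 18.0
position: [0.5235, 0.0861, 0.0946]
tcp_rot: [[-0.931, 0.364, -0.0], [0.364, 0.931, 0.0], [0.0, -0.0, -1.0]]
force: [-1.7, 0.9, -0.1]
opening: 0.006
grasp_force: 0.7
```

drive_tool(
  deltas="0 0 0 -0.8 0;0 0 0 -0.8 0;0 0 0 -0.8 0",
)

```text
time_s: 18.3
position: [0.5235, 0.0861, 0.0943]
tcp_rot: [[-0.931, 0.364, -0.0], [0.364, 0.931, 0.0], [0.0, -0.0, -1.0]]
force: [-2.5, 1.2, 5.0]
opening: 0.005
grasp_force: 2.8
```

```bash
python3 feel.py d.npy
```

```text
18.8 [0.5235 0.0861 0.0943] [-2.02  0.74  5.32] [0.45 0.46 0.3 ]
```

Confirmed: at about 1 N lid 2's edge gives 1.5 mm before it bottoms, while lids 1, 3 and 4 gave nothing. I'll lift, go over lid 2's button and check before pushing.

drive_tool(
  deltas="0 0 0 22 0;0 0 0 22 0;0 41 -16 22 0;0 41 -16 22 0;0 41 -16 14 0;0 41 -16 14 0;0 41 -16 14 0",
)

```text
time_s: 19.5
position: [0.5629, 0.0704, 0.1067]
tcp_rot: [[-0.931, 0.364, -0.003], [0.364, 0.931, 0.0], [0.003, -0.001, -1.0]]
force: [0.1, 1.4, -0.7]
opening: 0.004
grasp_force: 0.0
```

```bash
python3 - <<'E'
from h import *
s=bot.read_state();print(s["time_s"],s["position"],s["force"])
a=cv2.resize(imaging.capture("side")[130:220,200:300],None,fx=4,fy=4,interpolation=cv2.INTER_CUBIC)
b=cv2.resize(imaging.capture("top")[140:230,180:270],None,fx=4,fy=4,interpolation=cv2.INTER_CUBIC)
cv2.imwrite("pics/p2.png",np.hstack([a,b])[:,:,::-1])
E
```

```text
19.5 [0.56292244 0.0703923  0.10669456] [ 0.13856696  1.41706879 -0.74056579]
```

View pics/p2.png

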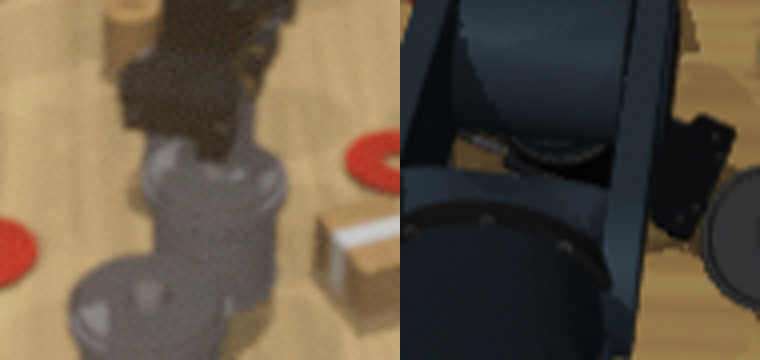

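The fingertip end is at crop (212,155), over lid 2's button, which projects to about (216,163) and is hidden by the finger. Now I push.

drive_tool(
  deltas="0 0 0 -2 0;0 0 0 -3 0;0 0 0 -3 0",
)

```text
time_s: 19.9
position: [0.5644, 0.0702, 0.1047]
tcp_rot: [[-0.931, 0.364, -0.0], [0.364, 0.931, -0.0], [0.0, -0.0, -1.0]]
force: [-0.1, -1.1, 0.2]
opening: -0.0
grasp_force: 0.0
```

drive_tool(
  deltas="0 0 0 -1 0;0 0 0 -2 0;0 0 0 -2 0",
)

```text
time_s: 20.2
position: [0.5646, 0.0701, 0.1043]
tcp_rot: [[-0.931, 0.364, 0.001], [0.364, 0.931, -0.0], [-0.001, 0.0, -1.0]]
force: [-2.4, 0.3, 9.3]
opening: 0.001
grasp_force: 4.7
```

drive_tool(
  deltas="0 0 0 -0.5 0;0 0 0 -1 0;0 0 0 -1.5 0;0 0 0 -1.5 0",
)

```text
time_s: 20.6
position: [0.5647, 0.0701, 0.1034]
tcp_rot: [[-0.931, 0.364, 0.001], [0.364, 0.931, -0.0], [-0.001, 0.0, -1.0]]
force: [-3.0, 0.7, 13.7]
opening: 0.01
grasp_force: 6.6
```

Contact was at z≈0.1043, so the stop should be near 0.0993.

drive_tool(
  deltas="0 0 0 -1 0;0 0 0 -2 0;0 0 0 -2 0;0 0 0 -2 0",
)

```text
time_s: 21.0
position: [0.5647, 0.0701, 0.1014]
tcp_rot: [[-0.931, 0.364, 0.001], [0.364, 0.931, -0.0], [-0.001, 0.0, -1.0]]
force: [-4.0, -0.1, 13.2]
opening: 0.0
grasp_force: 6.6
```

drive_tool(
  deltas="0 0 0 -1 0;0 0 0 -2 0;0 0 0 -2 0;0 0 0 -2 0",
)

```text
time_s: 21.4
position: [0.5647, 0.0701, 0.0995]
tcp_rot: [[-0.931, 0.364, 0.001], [0.364, 0.931, -0.0], [-0.001, 0.0, -1.0]]
force: [-3.2, 0.4, 14.8]
opening: 0.007
grasp_force: 7.0
```

drive_tool(
  deltas="0 0 0 -0.5 0;0 0 0 -1 0;0 0 0 -1 0;0 0 0 -1 0",
)

```text
time_s: 21.8
position: [0.5647, 0.0701, 0.0993]
tcp_rot: [[-0.931, 0.364, 0.001], [0.364, 0.931, -0.0], [-0.001, 0.0, -1.0]]
force: [-5.1, 0.4, 19.6]
opening: 0.0
grasp_force: 9.5
```

It's at the stop, with 5 mm of travel and the force now rising. One small extra push, then I retract.

drive_tool(
  deltas="0 0 0 -0.7 0;0 0 0 -0.7 0;0 0 0 -0.7 0",
)

```text
time_s: 22.1
position: [0.5647, 0.0701, 0.0993]
tcp_rot: [[-0.931, 0.364, 0.002], [0.364, 0.931, -0.0], [-0.002, 0.0, -1.0]]
force: [-6.4, 0.8, 22.5]
opening: 0.011
grasp_force: 11.5
```

drive_tool(
  deltas="0 0 0 10 0;0 0 0 50 0;0 0 0 90 0;0 -60 0 120 0;0 -100 0 130 0;0 -100 150 130 0;0 -100 150 130 0;0 -100 150 130 0;0 -100 150 130 0;0 -100 150 130 0;0 -100 150 130 0",
)

```text
time_s: 23.2
position: [0.4645, 0.2193, 0.2254]
tcp_rot: [[-0.931, 0.365, -0.001], [0.365, 0.931, -0.001], [0.0, -0.001, -1.0]]
force: [0.4, -0.6, 0.1]
opening: 0.003
grasp_force: 0.0
```

```bash
python3 - <<'E'
from h import *
s=bot.read_state();print(s["time_s"],s["position"],s["force"])
a=cv2.resize(imaging.capture("side")[110:310,150:350],None,fx=2.5,fy=2.5,interpolation=cv2.INTER_CUBIC)
cv2.imwrite("pics/p3.png",a[:,:,::-1])
E
```

```text
23.2 [0.46449175 0.21926525 0.22536756] [ 0.36627799 -0.62985039  0.07116711]
```

View pics/p3.png

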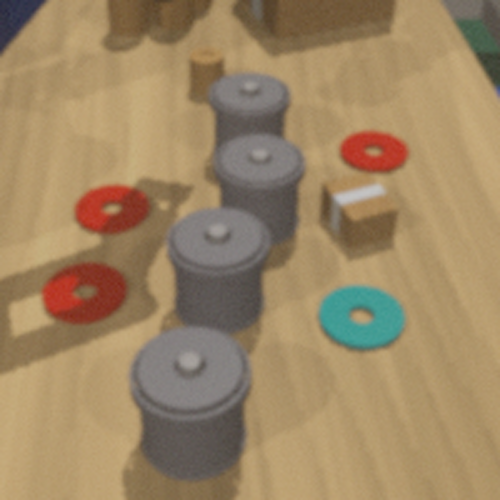

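The picture shows all four lids level, with lid 2, at crop (260,158), sitting lower in its tub. Nothing around has been disturbed and the arm is clear, so I'm handing in.

```bash
python3 -c "
from rig import bot
print(bot.hand_in())"
```

```text
the job is handed in; nothing more can be done
None
```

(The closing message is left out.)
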